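# Snap the cap onto the open specimen jar and keep it pressed

### The job

At the sample bench, first lock the jar rack: press its hinged steel hold-down strap down until it snaps under the catch and stays shut. Then take the wide snap cap from the thin white mat, put it on the one jar in the rack that has no cap and press it straight down until it clicks and sits fully home; keep pressing after the click and finish while still holding the cap pressed firmly down (about as hard as the click took), without letting go. Leave the small tube cap, the tape roll and the wash bottle where they are.

Things in the scene. Friction and masses are not known exactly. Their poses are not given: they have to be found in the camera images.
- rack: Grey plastic rack block fixed to the bench, 72 mm (x) by 232 mm (y) by 36 mm high; origin at the centre of its underside on the table, x = width, y = length, z up. Its three jar places are at y = -74, 0 and 74 mm. The strap is at its -y end (to the robot's right).
- strap (a joint): Hold-down strap's hinge angle, rad: 0 = shut, level, held under the catch (hard stop). Starts open at 0.45 to 0.8 and stays where it is left (light friction). Its nose meets the sprung catch at about 0.13; pressing there then takes about 5 N at strap_pad until it clicks down to 0.
- strap_hinge (a point): Point on the strap's hinge axis, 22 mm above the table, 120 mm from the rack's centre towards its -y end; axes as the rack's: x = hinge axis, -y = the way the shut strap points, z up. The steel catch post (26 mm wide, its top 34 mm above the table) stands 70 to 82 mm from it in -y, its sprung ball from 63 mm.
- strap_pad (a point): Place to press: on the strap's top face (steel plate 28 mm wide, 65 mm long, 5 mm thick), 40 mm from the hinge axis, moving with it; z = the face's normal. Shut, it is 24.5 mm above the table. A push straight down over the spot 40 mm from strap_hinge in its -y meets the strap from any start and shuts it.
- cap_mid (a point): Centre of the wide snap cap: round ribbed blue plastic, 40 mm across, 20 mm high, about 20 g, loose, lying open side down on a thin white mat (4 mm thick, 160 x 85 mm). Point on its axis 10 mm above its rim; z up through its closed top. Inside 30 mm wide at the rim, 17 mm deep. Fully home on the jar, it is 7 mm below jar_top.
- jar_top (a point): Centre of the flat neck top of the open jar (fixed in the rack, white plastic, 38 mm across), z up, 83 mm above the table. Neck 27 mm wide, 20 mm high, narrowing to 20 mm over its top 5 mm, three sprung beads round it. A cap first touches the beads with cap_mid 3 mm above jar_top; the push rises to about 8 N, then drops (click); 10 mm below first touch it bottoms hard.
- jar: The open jar itself, the only one of three without a cap (places shuffled); origin at the centre of its base, 8 mm above the table; 75 mm high, z up. The two neighbours, with caps on, are 40 mm across, reach 86 mm above the table and stand 74 mm apart centre to centre.
- tube_cap: Bystander: small blue tube cap, 20 mm across, 16 mm high, loose on the same mat about 80 mm from the wide cap; origin at the centre of its underside.
- tape: Bystander: roll of cream tape lying flat, 90 mm across, 24 mm high, loose; origin at the centre of its underside.
- wash_bottle: Bystander: white plastic bottle, 60 mm across, 130 mm tall, standing loose; origin at the centre of its underside.
- cap: The same wide snap cap; origin at the centre of its open rim, z up through its closed top.
There are look-alikes about, which are no part of the job. What is shaped like the cap but pink or red is not meant.

How it is judged:
On the way, in this order (a step that is already met when the one before it is completed fails the run):
1. the hold-down strap is snapped shut (value of joint strap below 0.04 rad), for 0.2 s.
2. the cap has clicked onto the open jar and sits fully home (z of cap_mid in the frame of jar_top below -0.005 m and horizontal distance between cap_mid and jar_top below 0.003 m and angle between the z axis of cap_mid and the z axis of jar_top, either way round below 0.1 rad), for 0.2 s.
At the end, for the whole second after the job is handed in: The strap is shut (within 0.04 rad) under its catch; the wide cap is snapped fully home on the open jar (within 2 mm in height, 3 mm sideways, 0.1 rad) and through the last second the robot is still pressing it onto the jar with more than 4 N (all of step 2 and value of joint strap below 0.04 rad and z of cap_mid in the frame of jar_top above -0.012 m and contact force between cap and jar above 4 N and contact force between any of the fingers, the arm and cap above 1 N); the arm keeps its last pose, push and grip.
It fails at once if the small tube cap is disturbed (distance of tube_cap from where it was at the start of the episode above 0.03 m).
It fails at once if the tape roll is disturbed (distance of tape from where it was at the start of the episode above 0.03 m).
It fails at once if the wash bottle is disturbed (distance of wash_bottle from where it was at the start of the episode above 0.03 m).
It also fails if it takes over 58 s, if anything falls off the work surface, if the arm or the gripper's body presses on something with over 40 N, if the wrist force passes 120 N, or if a joint passes its speed limit or range.

### The arm

A 7-joint arm with a two-finger parallel gripper is mounted at the origin on the work surface. World frame = base frame: x ahead of the robot, y to its left, z up, the work surface at z = 0. Lengths are in m, angles in rad, forces in N, time in s.
With the tool pointing down it reaches from about 0.425 to 0.925 m from the base axis. Payload 6.8 kg.
Tool frame: the origin (TCP) lies at the very end of the fingers, on their centre line; the grasp point (between the pads) lies 19 mm behind it; y points along the fingers, z is the direction in which the jaws open and shut, and the axes are right-handed (so a half turn about y gives the same grasp; the last joint's range is limited). The gripper opens to 85 mm and grips with 20 to 120 N. Pads are 22 mm wide; open, the fingers measure 114 mm over their backs; the gripper's body (76 mm by 85 mm) begins 54 mm behind the grasp point. The pads swing forward as they close: fully open they stand 13 mm farther back than shut.
Start: joints at [1.136, 0.477, 0.022, 1.555, -0.011, 1.109, -0.083], TCP at [0.217, -0.639, 0.231] pointing down, gripper open.
Joint ranges: [-2.96, 2.96], [-0.34, 2.1], [-1.41, 1.46], [0.24, 2.44], [-1.37, 4.51], [0.17, 1.92], [-2.96, 2.96]. Speed limits (rad/s): [2.39, 2.39, 3.14, 3.14, 3.14, 3.14, 3.14].

### API

Orientations are given as a unit quaternion [w, x, y, z].
In Python, from station import * gives the robot as it stands.
- The arm moves only by the shell command python3 -m jog 'ROWS' [OPENING] [FORCE]. ROWS is JSON, a list of rows, each a list of 2 entries, a list of its own where there are three numbers: the shift along the tool's x, y, z in mm, then the turn about the tool's y in rad. A call has 1 to 20 rows; each row is the pose to reach, as a shift and turn from the pose commanded when the call began, along the tool's axes at that moment; what a row does not reach only later rows make up. A row lasts 1/12 s, in which the tool goes at most 41.7 mm and 7.16 degrees, less where a joint would pass 70% of its speed; a pose out of reach is approached as far as the arm can. A call with a gripper value outside its range is refused whole. OPENING is the finger opening in mm, from 0 to 85.4, set as the call begins (- or left out, the last holds). The fingers move at their own pace and stop on an object; FORCE is the grip in N (left out, the last holds). Time passes only in rows, so rows that repeat a pose let the fingers close. It gives the time, the measured TCP pose, the force and the opening at its end, in the units of the state.
- get_obs(): the state, without advancing time (a new reading comes with each control period).
- read_camera(name): name is "scene" or "top" or "wrist"; returns a dict with "img" (384x512x3 uint8, red, green, blue), "depth" (384x512 float32, m along the optical axis (not along the pixel's ray), 0 where there is no reading), "fx", "fy", "cx", "cy" (pixels), "rvec" (rotation vector, rad) and "tvec" (3), from world to camera coordinates, as OpenCV has them. Camera axes: x right, y down, z forward; pixel columns grow to the right and rows downward; lengths in m; the calibration is good to about 2 mm. A picture is of the moment at which its call begins.
- hand_in(): hands the job in, once; it reports no verdict.
The state is a dict: "t": time; "q": joint angles; "joint_vel": joint speeds; "joint_torque": joint torques, N m; "eef_pos": TCP position; "tool_rot": TCP orientation; "contact_force": force on the tool from outside, world axes, zero at the start; "torque": the same for the moment, N m; "gripper_width": opening from 0.0 (shut) to 1.0 (fully open).
Only numpy, scipy, OpenCV 4.12 (cv2) and the standard library are available. Lean on these libraries where they do the work, as an engineer would, in place of code of your own. Each camera call takes 0.05 s, during which the arm holds its last target.

## Working session

There is one attempt and no reset: what is moved stays moved. The work goes in short steps, Python scripts to look and compute and a shell command to move; the robot and the scene stay as the last step left them, time stands still between calls to the robot, and variables do not carry over. Pictures are saved under pics/ and viewed, and the job is handed in when it is done.

```bash
mkdir -p pics; ls; python3 - <<'E'
from station import *
import cv2
o=get_obs()
for k in o: print(k,o[k])
for n in ("scene","top"):
    c=read_camera(n); cv2.imwrite(f"pics/{n}0.png",c["img"][:,:,::-1]); print(n,c["fx"],c["cx"],c["cy"],c["rvec"],c["tvec"])
E
```

```text
pics
t 0.0
q [ 1.13585995  0.47779337  0.02235283  1.55642382 -0.01148607  1.1092975
 -0.08309856]
joint_vel [ 2.71400317e-04  2.08778925e-05 -5.41108350e-04  1.06302549e-03
  8.77794900e-04  4.89774800e-04 -7.32398832e-04]
joint_torque [ 1.54082272e-04 -5.96450722e+01  1.60795871e+00 -2.81197679e+01
  1.24588565e-02  9.44622239e-03  2.44949200e-05]
eef_pos [ 0.21649841 -0.63872989  0.23034215]
tool_rot [ 0.1148911  -0.11520225  0.69829941 -0.69706987]
contact_force [-0.97206622  0.09694527  1.7092815 ]
torque [ 0.04814873  0.0319116  -0.03067935]
gripper_width 1.0008438467212275
scene 470.22673812970885 257.2653599539195 197.06467793672635 [ 1.91049274  1.90293022 -0.53954286] [ 0.02171746 -0.43134425  1.46417893]
top 365.8670976366034 257.181097513163 188.4703949615367 [ 2.1452427  -2.12442161  0.16388093] [-0.02196888  0.54059506  1.07511182]
```

View pics/scene0.png

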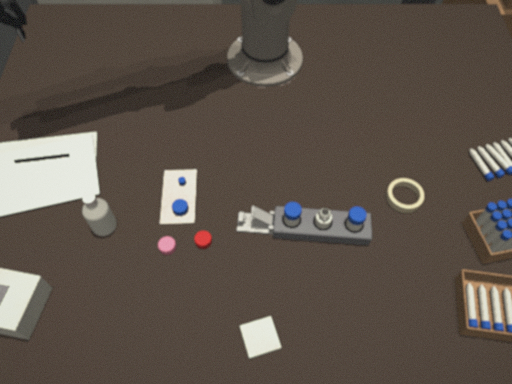

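View pics/top0.png

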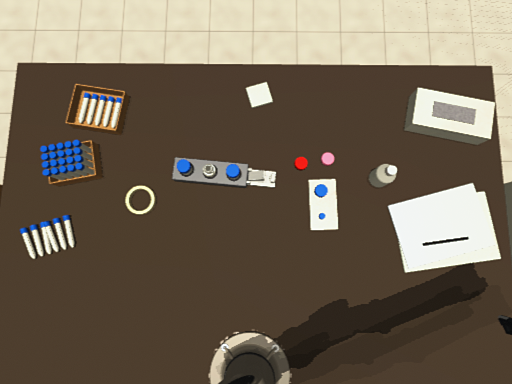

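The top view shows the rack at about (210,171), with the open jar in the middle at (209,171). The strap is at (262,177), the wide cap on the mat at (321,190) and the tube cap at (322,215). Next I'll measure these.

```bash
cat > h.py <<'E'
from station import *
import cv2, numpy as np
def cam(n):
    c=read_camera(n); c["R"]=cv2.Rodrigues(np.array(c["rvec"],float))[0]; c["t"]=np.array(c["tvec"],float).ravel(); return c
def ray(c,u,v,z):
    d=c["R"].T@np.array([(u-c["cx"])/c["fx"],(v-c["cy"])/c["fy"],1]); o=-c["R"].T@c["t"]
    return o+d*(z-o[2])/d[2]
def cloud(c):
    v,u=np.indices(c["depth"].shape); d=c["depth"].astype(float)
    p=np.stack([(u-c["cx"])/c["fx"]*d,(v-c["cy"])/c["fy"]*d,d],-1)
    return (p-c["t"])@c["R"]
def blobs(m,amin=8):
    n,l,s,ce=cv2.connectedComponentsWithStats(m.astype(np.uint8))
    return [(s[i,4],ce[i],l==i) for i in range(1,n) if s[i,4]>=amin]
E
python3 - <<'E'
from h import *
np.set_printoptions(precision=4,suppress=True)
for n in ("top","scene"):
    c=cam(n); P=cloud(c); hsv=cv2.cvtColor(c["img"],cv2.COLOR_RGB2HSV)
    m=(hsv[...,0]>100)&(hsv[...,0]<130)&(hsv[...,1]>150)&(hsv[...,2]>60)
    print(n, "cam pos",-c["R"].T@c["t"])
    for a,ce,mm in blobs(m):
        p=P[mm]; zt=np.percentile(p[:,2],90)
        top=mm&(abs(P[...,2]-zt)<.004); v,u=np.nonzero(top)
        print("blue",a,ce,"z",zt,"ray",ray(c,u.mean(),v.mean(),zt)[:2],"cloud",P[top].mean(0), np.ptp(P[top],axis=0))
    # rack: by height 30-40mm within x/y region
    for lo,hi,t in((.031,.041,"racktop"),(.079,.0845,"necktop"),(.0395,.075,"mid")):
        q=(P[...,2]>lo)&(P[...,2]<hi)&(P[...,0]>.4)&(P[...,0]<.75)&(P[...,1]>-.2)&(P[...,1]<.3)
        for a,ce,mm in blobs(q,6):
            r=cv2.minAreaRect(P[mm][:,:2].astype(np.float32)*1000)
            print(t,a,ce,P[mm].mean(0),r)
    s=4
    if n=="top": im=c["img"][140:210,160:345]; 
    else: im=c["img"][165:255,150:390]
    k=4 if n=="top" else 3
    cv2.imwrite(f"pics/{n}1.png",cv2.resize(im[:,:,::-1],None,fx=k,fy=k,interpolation=cv2.INTER_CUBIC))
E
```

```text
top cam pos [ 0.3625 -0.0252  1.1474]
blue 22 [86.7273 94.9545] z 0.022820192897557268 ray [0.8483 0.5438] cloud [0.8489 0.5446 0.0213] [0.0119 0.0151 0.005 ]
blue 23 [94.7391 96.0435] z 0.024332575882146844 ray [0.8434 0.5171] cloud [0.8442 0.5179 0.0225] [0.0139 0.0112 0.004 ]
blue 25 [102.64  97.56] z 0.02222006352961736 ray [0.8397 0.4908] cloud [0.8403 0.4914 0.0208] [0.013  0.0165 0.0061]
blue 23 [110.7826  98.8696] z 0.023116037929268203 ray [0.8351 0.463 ] cloud [0.8361 0.464  0.0209] [0.0145 0.0138 0.0048]
blue 19 [118.3158  99.7368] z 0.022626184984338212 ray [0.8318 0.4382] cloud [0.8323 0.4387 0.0213] [0.0105 0.0137 0.0038]
blue 935 [ 61.4706 157.4107] z 0.10740818239562219 ray [0.6174 0.5584] cloud [0.6179 0.5592 0.1058] [0.1068 0.127  0.0069]
blue 148 [183.3919 165.8176] z 0.08797144224680818 ray [0.6008 0.2039] cloud [0.6012 0.2042 0.0865] [0.0368 0.0364 0.0068]
blue 147 [232.4626 170.551 ] z 0.08861194183033222 ray [0.5883 0.0566] cloud [0.5887 0.0568 0.0868] [0.0368 0.0387 0.0055]
blue 118 [320.5    190.1695] z 0.026139934146156604 ray [ 0.5409 -0.2136] cloud [ 0.541
[... 6113 characters left out ...]
91088867188, 206.38330078125), (6.740741729736328, 10.71304988861084), 34.05950164794922)
mid 157 [258.2994 214.1083] [ 0.5874 -0.022   0.053 ] ((587.494140625, -20.806623458862305), (35.529022216796875, 28.812911987304688), 85.19636535644531)
mid 123 [290.9106 220.7724] [0.6076 0.0539 0.0566] ((605.0722045898438, 53.828758239746094), (38.452964782714844, 17.57758331298828), 75.49876403808594)
mid 164 [322.4695 221.4329] [0.61   0.1272 0.0574] ((603.9227294921875, 129.0484619140625), (37.855960845947266, 30.915992736816406), 80.2085189819336)
mid 118 [353.6017 225.0085] [0.6201 0.1985 0.0581] ((617.7315673828125, 197.94223022460938), (38.4213752746582, 20.30785369873047), 61.393348693847656)
```

View pics/top1.png

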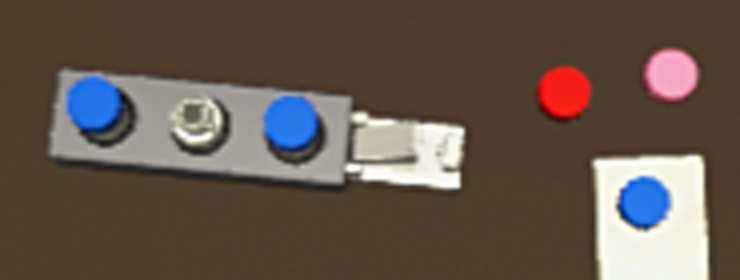

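View pics/scene1.png

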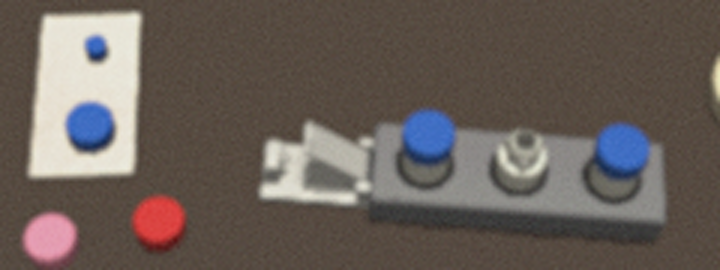

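```bash
cat >> h.py <<'E'
from scipy.spatial.transform import Rotation as Rt
def toR(q): return Rt.from_quat([q[1],q[2],q[3],q[0]]).as_matrix()
def togo(p,jawyaw):
    """shift in tool axes (mm) and turn about tool y so jaw axis (z) lies along world yaw jawyaw (mod pi)"""
    o=get_obs(); R=toR(o["tool_rot"]); s=R.T@(np.array(p)-o["eef_pos"])*1000
    z=R[:,2]; cur=np.arctan2(z[1],z[0]); d=(jawyaw-cur+np.pi/2)%np.pi-np.pi/2
    # tool y points down => turn about tool y by a turns world yaw by a*R[2,1]
    return s.round(1), round(d*np.sign(R[2,1]),3), cur
E
python3 - <<'E'
from h import *
np.set_printoptions(precision=4,suppress=True)
o=get_obs(); print(toR(o["tool_rot"]))
print(togo([.584,-.030,.15],-.085))
E
```

```text
[[-0.9471 -0.0004  0.321 ]
 [-0.321   0.0011 -0.9471]
 [ 0.0001 -1.     -0.0011]]
(array([-543.5,   81.2, -458.7]), np.float64(-1.159), np.float64(-1.2440173802104766))
```

```bash
python3 -m jog '[[[-27,0,-23],-0.06],[[-65,0,-55],-0.17],[[-100,0,-84],-0.27],[[-132,0,-111],-0.37],[[-164,0,-138],-0.47],[[-196,0,-165],-0.57],[[-228,0,-192],-0.67],[[-260,0,-219],-0.77],[[-292,0,-246],-0.87],[[-324,0,-273],-0.97],[[-356,0,-300],-1.07],[[-388,0,-327],-1.16],[[-420,0,-354],-1.16],[[-452,0,-381],-1.16],[[-484,0,-408],-1.16],[[-510,0,-430],-1.16],[[-530,0,-447],-1.16],[[-543,0,-458],-1.16],[[-543,0,-458],-1.16],[[-543,0,-458],-1.16]]' 0
python3 - <<'E'
from h import *
c=cam("wrist"); cv2.imwrite("pics/w1.png",c["img"][:,:,::-1]); print(-c["R"].T@c["t"],togo([.584,-.030,.06],-.085))
print(get_obs()["eef_pos"],get_obs()["gripper_width"],get_obs()["contact_force"])
E
```

```text
t: 1.87
eef_pos: [0.584, -0.0303, 0.231]
tool_rot: [0.479, -0.479, 0.52, -0.52]
contact_force: [-0.1, -0.4, -0.0]
gripper_width: -0.002
[0.59069393 0.04504258 0.37400642] (array([ -2.1, 170.9,   0.5]), np.float64(0.001), np.float64(-0.08422366532627534))
[ 0.58352394 -0.03196834  0.23092466] -0.0010304750712555916 [-0.31448636 -0.26416101 -0.41635377]
```

View pics/w1.png

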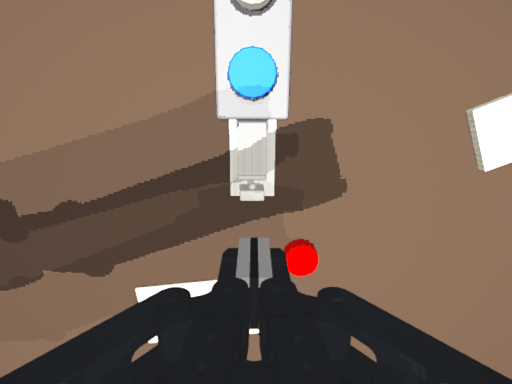

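Wrist view: the rack's front edge is at row 118 (columns 217–290), the strap at columns 236–268, and the catch at (252,183–195). I'll use these to refine the press point and the jar position.

```bash
python3 - <<'E'
from h import *
np.set_printoptions(precision=4,suppress=True)
c=cam("wrist"); P=cloud(c)
a,b=ray(c,217,118,.036),ray(c,290,118,.036); m=(a+b)/2
print("front edge",a,b,"mid",m)
ax=np.array([.085,.996,0]); h=m-.004*ax
print("hinge",h,"press",h-.04*ax, "jar", m+.116*ax, np.linalg.norm(a-b))
print("catch",ray(c,252,192,.034))
q=(P[...,2]>.0325)&(P[...,2]<.039); q[:, :200]=0; q[:,310:]=0
for n,ce,mm in blobs(q,20): print(n,ce,P[mm].mean(0),cv2.minAreaRect(P[mm][:,:2].astype(np.float32)*1000))
hsv=cv2.cvtColor(c["img"],cv2.COLOR_RGB2HSV)
m=(hsv[...,0]>90)&(hsv[...,0]<130)&(hsv[...,1]>150)&(hsv[...,2]>100)
for n,ce,mm in blobs(m,50): print(n,ce,ray(c,*ce,.086), P[mm].mean(0))
E
```

```text
front edge [0.5517 0.0178 0.036 ] [0.6233 0.0117 0.036 ] mid [0.5875 0.0148 0.036 ]
hinge [0.5871 0.0108 0.036 ] press [ 0.5837 -0.029   0.036 ] jar [0.5973 0.1303 0.036 ] 0.07186684400809201
catch [ 0.5793 -0.0617  0.034 ]
6722 [252.3459  55.151 ] [0.5913 0.0712 0.0364] ((590.859619140625, 67.02592468261719), (103.35816192626953, 71.97014617919922), 85.0612564086914)
234 [252.2564 134.0128] [ 0.5849 -0.0008  0.0358] ((584.7351684570312, -0.28519630432128906), (10.328246116638184, 28.0206241607666), 85.09120178222656)
250 [252.268 193.76 ] [ 0.5794 -0.0637  0.0342] ((579.0869140625, -63.79679870605469), (12.483311653137207, 25.57958221435547), 85.45188903808594)
1978 [252.363   69.7872] [0.5903 0.057  0.086 ] [0.5903 0.0569 0.0874]
```

```bash
python3 -m jog '[[[-2,30,0],0],[[-2,60,0],0],[[-2,90,0],0],[[-2,120,0],0],[[-2,140,0],0],[[-2,155,0],0],[[-2,165,0],0],[[-2,172,0],0],[[-2,179,0],0],[[-2,186,0],0],[[-2,190,0],0],[[-2,194,0],0],[[-2,198,0],0],[[-2,201,0],0],[[-2,203,0],0],[[-2,205,0],0],[[-2,206,0],0],[[-2,206,0],0]]'
python3 - <<'E'
from h import *
o=get_obs(); print(o["eef_pos"],o["contact_force"])
c=cam("wrist"); cv2.imwrite("pics/w2.png",c["img"][:,:,::-1])
E
```

```text
t: 3.47
eef_pos: [0.5839, -0.029, 0.025]
tool_rot: [0.479, -0.479, 0.521, -0.52]
contact_force: [0.2, -0.7, -0.9]
gripper_width: -0.0
[ 0.58389156 -0.02903405  0.02498676] [ 0.16895007 -0.66111319 -0.93242989]
```

View pics/w2.png

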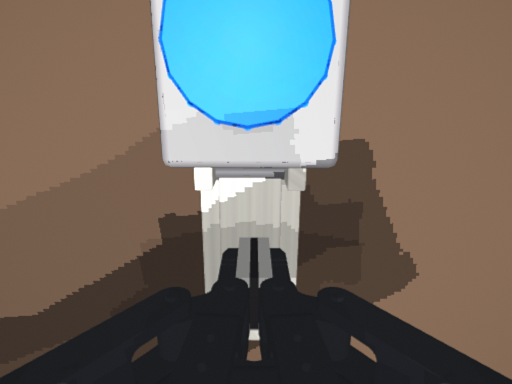

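The tip is now at strap height and the strap looks level, with columns 205–298 visible behind the fingers. I'll press 3 mm further to be sure.

```bash
python3 -m jog '[[[0,1,0],0],[[0,2,0],0],[[0,3,0],0],[[0,3,0],0]]'
```

```text
t: 3.85
eef_pos: [0.5844, -0.0291, 0.024]
tool_rot: [-0.479, 0.479, -0.52, 0.521]
contact_force: [-5.5, -0.3, 16.3]
gripper_width: -0.003
```

```bash
python3 -m jog '[[[0,-10,0],0],[[0,-30,0],0],[[0,-60,0],0],[[0,-95,0],0],[[0,-130,0],0],[[0,-160,0],0],[[0,-180,0],0],[[0,-190,0],0],[[0,-190,0],0],[[0,-190,0],0]]' 65
python3 - <<'E'
from h import *
np.set_printoptions(precision=4,suppress=True)
c=cam("wrist"); cv2.imwrite("pics/w3.png",c["img"][:,:,::-1]); P=cloud(c)
ax=np.array([.085,.996,0]);h=np.array([.5871,.0108,0])
d=(P-h)@-ax; x=(P-h)@np.array([.996,-.085,0])
for k in (20,30,40,50,60,66,76):
    s=(abs(d-k/1000)<.003)&(abs(x)<.008)&(P[...,2]<.08); print(k,s.sum(),np.median(P[s][:,2]) if s.any() else None)
o=get_obs();print(o["eef_pos"],o["contact_force"],togo([.545,-.214,.15],-.085),togo([.545,-.214,.15],0))
E
```

```text
t: 4.68
eef_pos: [0.5838, -0.0294, 0.2117]
tool_rot: [0.478, -0.479, 0.521, -0.521]
contact_force: [-0.3, -0.5, -0.2]
gripper_width: 0.767
20 96 0.024862066820822107
30 96 0.025007015908854485
40 94 0.02496332383947458
50 88 0.02482811579132774
60 96 0.0248556183839305
66 66 0.029247766658906233
76 92 0.034500613190840995
[ 0.5832 -0.0294  0.2108] [ 0.21   -0.1518 -0.2324] (array([187.1,  60.9, -22.4]), np.float64(0.001), np.float64(-0.08402814651379402)) (array([187.1,  60.9, -22.4]), np.float64(-0.084), np.float64(-0.08402814651379402))
```

View pics/w3.png

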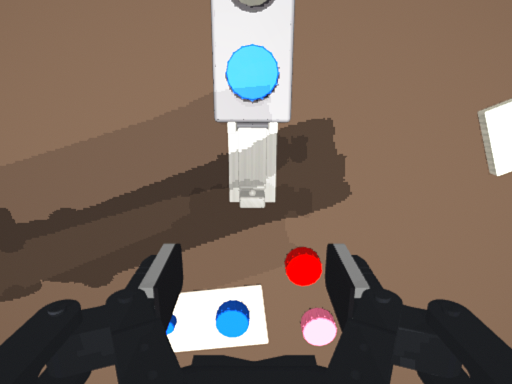

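The strap is level at 24.9 mm over its whole length, so it is shut. Moving over the wide cap now, seen at (232,319), with red and pink decoys to its right.

```bash
python3 -m jog '[[[25,0,-3],0],[[60,0,-7],0],[[95,0,-11],0],[[130,0,-16],0],[[160,0,-20],0],[[178,0,-22],0],[[187,0,-22],0],[[187,0,-22],0],[[187,0,-22],0],[[187,0,-22],0]]'
python3 - <<'E'
from h import *
np.set_printoptions(precision=4,suppress=True)
c=cam("wrist"); cv2.imwrite("pics/w4.png",c["img"][:,:,::-1]); P=cloud(c)
hsv=cv2.cvtColor(c["img"],cv2.COLOR_RGB2HSV)
m=(hsv[...,0]>90)&(hsv[...,0]<130)&(hsv[...,1]>150)&(hsv[...,2]>60)
for n,ce,mm in blobs(m,50):
    t=mm&(P[...,2]>.022)&(P[...,2]<.03); v,u=np.nonzero(t); e=cv2.minEnclosingCircle(np.stack([u,v],1).astype(np.float32)) if len(u) else None
    print(n,ce,ray(c,*ce,.024), P[mm].mean(0), e, ray(c,*e[0],.024) if e else 0)
print(get_obs()["eef_pos"],get_obs()["contact_force"])
E
```

```text
t: 5.57
eef_pos: [0.5469, -0.2113, 0.2117]
tool_rot: [0.48, -0.479, 0.52, -0.519]
contact_force: [-0.6, 0.0, -0.2]
gripper_width: 0.764
1206 [249.5124 169.1095] [ 0.5427 -0.2135  0.024 ] [ 0.5427 -0.2135  0.0247] ((249.5, 170.0), 19.293880462646484) [ 0.5426 -0.2144  0.024 ]
310 [174.0677 176.3097] [ 0.4658 -0.2147  0.024 ] [ 0.4647 -0.2156  0.02  ] ((175.0, 171.0), 9.999999747378752e-05) [ 0.4676 -0.2093  0.024 ]
[ 0.547  -0.2113  0.2119] [-0.3299 -0.0869  0.4557]
```

View pics/w4.png

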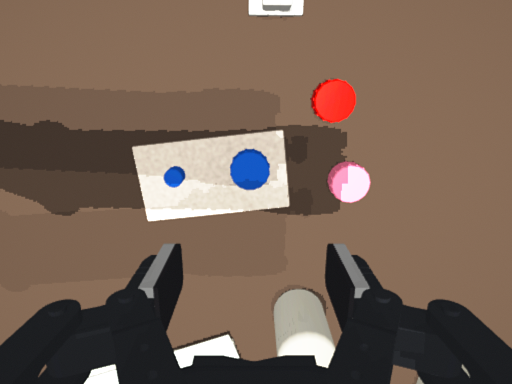

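```bash
python3 - <<'E'
from h import *
print(togo([.5435,-.214,.007],-.085))
E
```

```text
(array([  3.2, 204.9,  -3.2]), np.float64(0.004), np.float64(-0.08070355605169993))
```

```bash
python3 -m jog '[[[1,25,-1],0],[[2,60,-2],0],[[3,95,-3],0],[[3,130,-3],0],[[3,155,-3],0],[[3,170,-3],0],[[3,180,-3],0],[[3,188,-3],0],[[3,194,-3],0],[[3,199,-3],0],[[3,203,-3],0],[[3,205,-3],0],[[3,205,-3],0],[[3,205,-3],0]]'
python3 - <<'E'
from h import *
o=get_obs();print(o["eef_pos"],o["contact_force"])
c=cam("wrist"); cv2.imwrite("pics/w5.png",c["img"][:,:,::-1])
c=cam("scene"); cv2.imwrite("pics/s5.png",cv2.resize(c["img"][130:280,90:290][:,:,::-1],None,fx=4,fy=4))
E
```

```text
t: 6.78
eef_pos: [0.5435, -0.2166, 0.0077]
tool_rot: [-0.479, 0.478, -0.52, 0.521]
contact_force: [0.9, -0.1, 0.4]
gripper_width: 0.76
[ 0.54354825 -0.21663091  0.00772303] [ 0.92758993 -0.14739575  0.35947357]
```

View pics/w5.png

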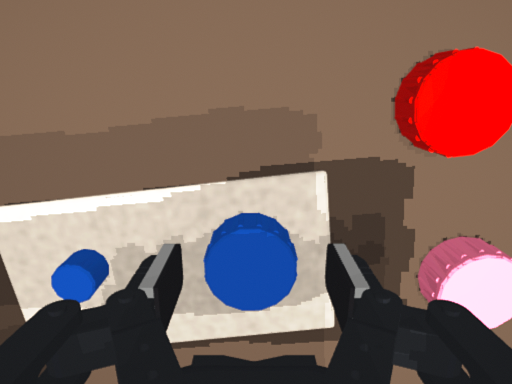

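View pics/s5.png

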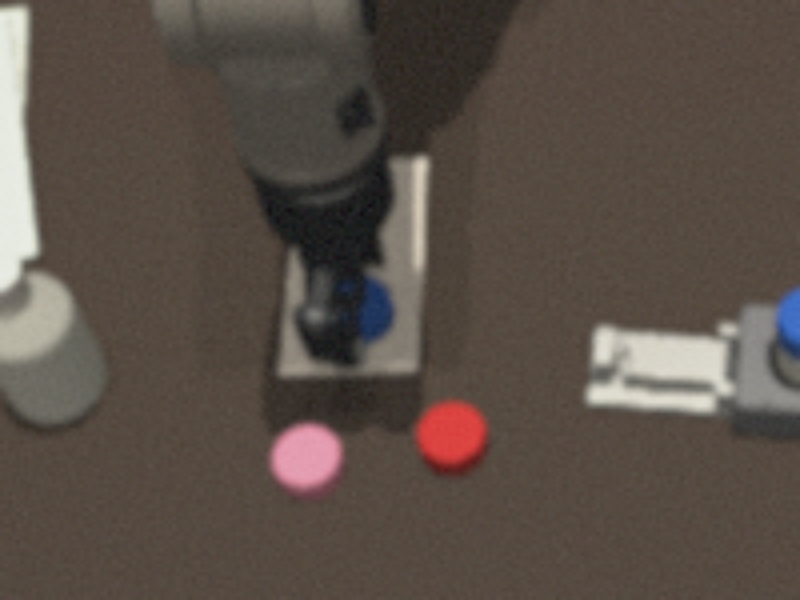

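Both fingers straddle the wide cap, which is centred at (251,260), and the tube cap at (80,275) is clear of them. One check of the cap centre before closing.

```bash
python3 - <<'E'
from h import *
c=cam("wrist"); P=cloud(c); hsv=cv2.cvtColor(c["img"],cv2.COLOR_RGB2HSV)
m=(hsv[...,0]>90)&(hsv[...,0]<130)&(hsv[...,1]>150)&(hsv[...,2]>60)
for n,ce,mm in blobs(m,500):
    t=mm&(P[...,2]>.021)&(P[...,2]<.028); v,u=np.nonzero(t)
    if len(u)>500:
        print(P[t].min(0),P[t].max(0)); p=(P[t].min(0)+P[t].max(0))/2; print(p); p[2]=.006; print(togo(p,-.085))
E
```

```text
[ 0.52266843 -0.23466028  0.02100071] [ 0.56201686 -0.195553    0.02648865]
[ 0.54234265 -0.21510664  0.02374468]
(array([-1.4,  1.7, -1.3]), np.float64(0.001), np.float64(-0.08411486639587107))
```

```bash
python3 -m jog '[[[-1,1,-1],0],[[-1,1,-1],0],[[-1,1,-1],0],[[-1,1,-1],0],[[-1,1,-1],0],[[-1,1,-1],0],[[-1,1,-1],0],[[-1,1,-1],0],[[-1,1,-1],0],[[-1,1,-1],0],[[-1,1,-1],0],[[-1,1,-1],0]]' 30 70
```

```text
t: 7.93
eef_pos: [0.5424, -0.2153, 0.0068]
tool_rot: [-0.479, 0.479, -0.52, 0.521]
contact_force: [-1.3, 0.9, 6.0]
gripper_width: 0.442
```

```bash
python3 -m jog '[[[0,-8,0],0],[[0,-25,0],0],[[0,-55,0],0],[[0,-90,0],0],[[0,-120,0],0],[[0,-140,0],0],[[0,-150,0],0],[[0,-150,0],0],[[0,-150,0],0]]'
python3 - <<'E'
from h import *
np.set_printoptions(precision=4,suppress=True)
o=get_obs();print(o["eef_pos"],o["contact_force"])
c=cam("wrist"); P=cloud(c);cv2.imwrite("pics/w6.png",c["img"][:,:,::-1])
hsv=cv2.cvtColor(c["img"],cv2.COLOR_RGB2HSV)
m=(hsv[...,0]>90)&(hsv[...,0]<130)&(hsv[...,1]>150)&(hsv[...,2]>60)
R=toR(o["tool_rot"])
for n,ce,mm in blobs(m,500):
    z=np.median(P[mm][:,2]); t=mm&(abs(P[...,2]-z)<.003); q=P[t]
    T=(q-o["eef_pos"])@R*1000; print("z",z,T.min(0),T.max(0),(T.min(0)+T.max(0))/2)
    A=np.c_[q[:,:2],np.ones(len(q))]; print("tilt",np.linalg.lstsq(A,q[:,2],rcond=None)[0][:2])
print(togo([.5973,.1303,.157],-.085))
E
```

```text
t: 8.68
eef_pos: [0.542, -0.2155, 0.1559]
tool_rot: [0.478, -0.479, 0.521, -0.521]
contact_force: [-1.2, -0.4, -0.2]
gripper_width: 0.449
[ 0.542  -0.2155  0.1559] [-1.2007 -0.4186 -0.2334]
z 0.17327026453740807 [-19.569  -20.0593 -18.7389] [ 19.6808 -14.3774  19.3592] [  0.0559 -17.2184   0.3102]
tilt [-0.0014 -0.0094]
(array([-349.1,   -1.9,   26.7]), np.float64(0.001), np.float64(-0.08407202360162333))
```

View pics/w6.png

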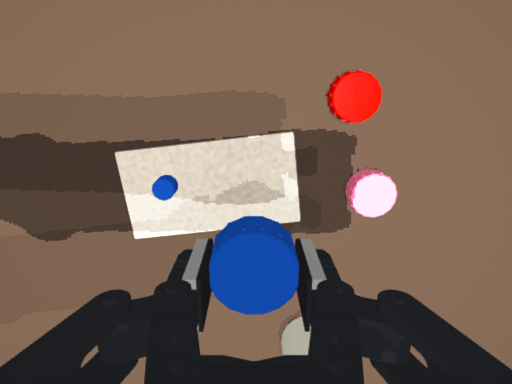

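The cap is held level and centred in the gripper: its top is 17 mm behind the TCP and the tube cap hasn't moved. I'll stop about 70 mm short of the jar and measure its neck.

```bash
python3 -m jog '[[[-20,-10,2],0],[[-55,-25,5],0],[[-90,-30,8],0],[[-125,-30,11],0],[[-160,-30,14],0],[[-195,-30,17],0],[[-225,-30,20],0],[[-250,-30,23],0],[[-265,-30,25],0],[[-275,-30,27],0],[[-275,-30,27],0],[[-275,-30,27],0],[[-275,-30,27],0]]'
python3 - <<'E'
from h import *
np.set_printoptions(precision=4,suppress=True)
c=cam("wrist"); P=cloud(c);cv2.imwrite("pics/w7.png",c["img"][:,:,::-1])
q=(P[...,2]>.079)&(P[...,2]<.088)
for n,ce,mm in blobs(q,100):
    p=P[mm]; print(n,ce,p.min(0),p.max(0),(p.min(0)+p.max(0))/2, ray(c,*ce,.083))
print(get_obs()["eef_pos"])
E
```

```text
t: 9.82
eef_pos: [0.5919, 0.0544, 0.1854]
tool_rot: [0.477, -0.479, 0.521, -0.521]
contact_force: [0.6, 0.1, -0.3]
gripper_width: 0.443
1078 [250.4156  86.0501] [0.5836 0.1177 0.079 ] [0.6095 0.1436 0.0862] [0.5965 0.1306 0.0826] [0.5965 0.1308 0.083 ]
2145 [250.3977 187.572 ] [0.5696 0.0375 0.079 ] [0.6102 0.0775 0.088 ] [0.5899 0.0575 0.0835] [0.5899 0.0574 0.083 ]
[0.592  0.0542 0.1857]
```

View pics/w7.png

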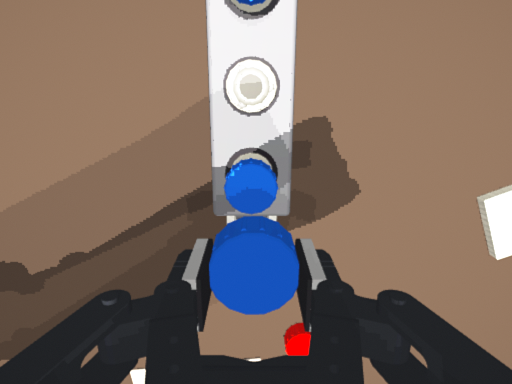

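The open neck is at (250,86), which puts the jar top at (0.5966, 0.1307), in agreement with the earlier estimate.

```bash
python3 - <<'E'
from h import *
print(togo([.5963,.1307,.085],-.085))
E
```

```text
(array([-76.7, 100.6,  -2.3]), np.float64(-0.001), np.float64(-0.08647453824117696))
```

```bash
python3 -m jog '[[[-20,0,-1],0],[[-45,0,-2],0],[[-65,0,-2],0],[[-74,0,-2],0],[[-77,0,-2],0],[[-77,15,-2],0],[[-77,40,-2],0],[[-77,65,-2],0],[[-77,80,-2],0],[[-77,90,-2],0],[[-77,97,-2],0],[[-77,100,-2],0],[[-77,100,-2],0],[[-77,100,-2],0]]'
python3 - <<'E'
from h import *
print(togo([.5963,.1307,.0688],-.085), get_obs()["contact_force"])
c=cam("scene"); cv2.imwrite("pics/s8.png",cv2.resize(c["img"][130:280,210:410][:,:,::-1],None,fx=4,fy=4))
E
```

```text
t: 11.03
eef_pos: [0.5975, 0.1332, 0.0871]
tool_rot: [-0.479, 0.478, -0.52, 0.521]
contact_force: [0.5, -0.8, -0.5]
gripper_width: 0.444
(array([ 2.6, 18.3, -1. ]), np.float64(0.001), np.float64(-0.08442041898782446)) [ 0.50180022 -0.77663581 -0.46783943]
```

View pics/s8.png

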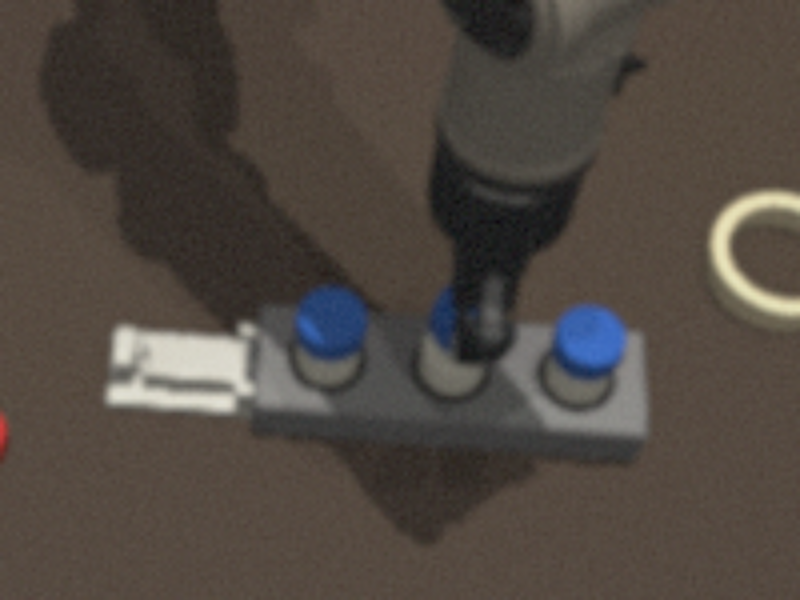

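The held cap is over the middle jar's neck and the strap is still shut. I'll centre it and lower to the beads.

```bash
python3 -m jog '[[[2,0,-1],0],[[2,0,-1],0],[[2,3,-1],0],[[2,6,-1],0],[[2,8,-1],0],[[2,8,-1],0],[[2,8,-1],0]]'; python3 - <<'E'
from h import *
print(togo([.5963,.1307,.0688],-.085), get_obs()["contact_force"])
E
```

```text
t: 11.67
eef_pos: [0.5958, 0.1314, 0.0782]
tool_rot: [-0.479, 0.479, -0.521, 0.521]
contact_force: [0.3, -0.2, 0.5]
gripper_width: 0.446
(array([0.6, 9.4, 0.6]), np.float64(0.001), np.float64(-0.08403075849952679)) [ 0.28497957 -0.17718605  0.51308545]
```

```bash
python3 -m jog '[[[0,1,0],0],[[0,2,0],0],[[0,3,0],0],[[0,3,0],0]]'; python3 -m jog '[[[0,1,0],0],[[0,2,0],0],[[0,3,0],0],[[0,3,0],0]]';
```

```text
t: 12.0
eef_pos: [0.5963, 0.1316, 0.0761]
tool_rot: [-0.479, 0.478, -0.52, 0.521]
contact_force: [1.2, -0.3, 4.3]
gripper_width: 0.448
t: 12.33
eef_pos: [0.5956, 0.1313, 0.0717]
tool_rot: [0.479, -0.479, 0.521, -0.521]
contact_force: [2.9, 0.7, -6.6]
gripper_width: 0.44
```

The push rose and then dropped, which is the click. I'll press on to the stop.

```bash
python3 -m jog '[[[0,1,0],0],[[0,2,0],0],[[0,3,0],0],[[0,3,0],0]]'; python3 -m jog '[[[0,0.5,0],0],[[0,1,0],0],[[0,1,0],0]]'; python3 -c "
from h import *
o=get_obs(); print(o['eef_pos'],o['contact_force'])"
```

```text
t: 12.67
eef_pos: [0.5954, 0.1313, 0.069]
tool_rot: [0.478, -0.479, 0.521, -0.52]
contact_force: [1.0, -0.3, -0.5]
gripper_width: 0.441
t: 12.92
eef_pos: [0.5955, 0.1314, 0.0688]
tool_rot: [-0.478, 0.479, -0.52, 0.521]
contact_force: [-2.0, -1.1, 4.0]
gripper_width: 0.445
[0.59546533 0.13136151 0.06884658] [-1.97764452 -1.13092352  4.03311458]
```

```bash
python3 -m jog '[[[0,0.3,0],0],[[0,0.6,0],0],[[0,0.6,0],0],[[0,0.6,0],0]]'; python3 -m jog '[[[0,0,0],0],[[0,0,0],0],[[0,0,0],0]]'
```

```text
t: 13.25
eef_pos: [0.5955, 0.1313, 0.0688]
tool_rot: [-0.478, 0.479, -0.52, 0.521]
contact_force: [-3.2, -2.3, 8.8]
gripper_width: 0.44
t: 13.5
eef_pos: [0.5955, 0.1314, 0.0688]
tool_rot: [-0.478, 0.479, -0.52, 0.521]
contact_force: [-2.4, -0.9, 10.3]
gripper_width: 0.442
```

```bash
python3 -m jog '[[[0,0.3,0],0],[[0,0.3,0],0],[[0,0.3,0],0],[[0,0.3,0],0],[[0,0.3,0],0]]'; python3 - <<'E'
from h import *
np.set_printoptions(precision=4,suppress=True)
o=get_obs();R=toR(o["tool_rot"])
c=cam("wrist"); P=cloud(c);cv2.imwrite("pics/w9.png",c["img"][:,:,::-1])
hsv=cv2.cvtColor(c["img"],cv2.COLOR_RGB2HSV)
m=(hsv[...,0]>90)&(hsv[...,0]<130)&(hsv[...,1]>150)&(hsv[...,2]>60)
for n,ce,mm in blobs(m,500):
    z=np.median(P[mm][:,2]); t=mm&(abs(P[...,2]-z)<.003); q=P[t]
    A=np.c_[q[:,:2],np.ones(len(q))]
    print(ce,"z",z,(q.min(0)+q.max(0))/2,"tilt",np.linalg.lstsq(A,q[:,2],rcond=None)[0][:2])
c=cam("scene"); P=cloud(c); cv2.imwrite("pics/s9.png",c["img"][:,:,::-1])
ax=np.array([.085,.996,0]);h=np.array([.590,.0108,0])
d=(P-h)@-ax; x=(P-h)@np.array([.996,-.085,0])
for k in (20,40,55):
    s=(abs(d-k/1000)<.004)&(abs(x)<.008)&(P[...,2]<.08); print(k,s.sum(),np.median(P[s][:,2]))
print(get_obs()["contact_force"])
E
```

```text
t: 13.92
eef_pos: [0.5955, 0.1313, 0.0688]
tool_rot: [-0.478, 0.479, -0.52, 0.521]
contact_force: [-4.5, -1.7, 11.4]
gripper_width: 0.442
[256.5061  91.4772] z 0.08644336343978984 [0.603  0.2045 0.0862] tilt [-0.0004 -0.0003]
[253.4796 265.8276] z 0.08617813572110337 [0.5957 0.1309 0.0858] tilt [-0.0012 -0.0107]
20 25 0.024020452902370187
40 20 0.024232601434591786
55 22 0.02423434825845982
[-3.9193 -1.3709 11.5226]
```

View pics/w9.png

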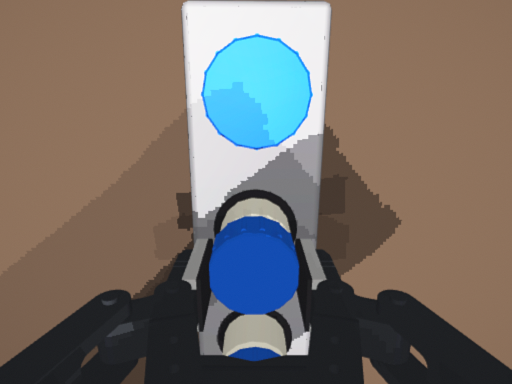

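View pics/s9.png

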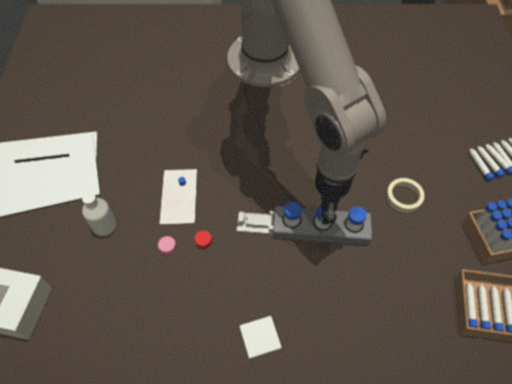

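The cap's top is at 86 mm, level with its capped neighbour, so it is fully home. The strap is shut and the bystanders at (182,181), (405,195) and (100,218) haven't moved. I'm pressing at about 11.5 N, so I'll hand in now.

```bash
python3 -c "
from station import *
print(hand_in())"
```

```text
the job is handed in; nothing more can be done
None
```

I pressed the strap shut, snapped the wide cap onto the open middle jar, and handed in at about 14 s while still gripping and pressing the cap. The hand-in gives no verdict, so the checks below are my own.

- **Strap:** level along its whole length, measured at 24.9 mm before I took the cap and about 24.2 mm at the end (24.5 mm is shut).
- **Cap:** its top is at 86 mm, the same as the capped neighbours and exactly what fully home gives. It sits within about 1 mm of the jar's axis and tilts about 0.01 rad.
- **Push:** the click came at about 76 to 72 mm tool height, where the force rose and then dropped. The wrist force held at about 11.5 N downward afterwards, with roughly 4 N sideways.
- **Bystanders:** the tube cap, tape roll and wash bottle look unmoved in the last scene picture. I judged that by eye and did not measure it.

One disagreement: the top and scene cameras differed by 6 to 8 mm in x on the same objects. I used the wrist camera's values, which fell between the two and agreed with themselves to about 1 mm.

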